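# Free a gilded moulding from the ratchet vise and set it to dry

### The job

The gilded moulding in the green quick-action vise is finished. Press the red thumb lever right down to lift its pawl out of the rack, and keeping it down (firmly, but without leaning on it hard) drag the jaw back until it is open by at least 20 mm; never pull the moulding out of the closed jaws. Then lift the moulding out and set it down gently, not dropped, across both felt bearers in the free half of the drying board: parallel to the piece already there, the same edge up as in the vise, and nothing else pushed about.

Things in the scene. Friction and masses are not known exactly. Their poses are not given: they have to be found in the camera images.
- vise: Green cast quick-action vise bolted to the bench, 250 x 146 mm over its feet, 46 mm high to the jaw tops. Origin on the bench under the jaws' middle line: x runs from the thumb lever (-x) to the fixed jaw (+x), z up. A steel bed, top z = 30 mm, carries the work; the fixed jaw's cork face is at x = +46 mm, the jaws are 112 mm wide along y. Base from x = -165 to +85 mm.
- jaw (a joint): How far the sliding jaw has opened, in m: 0 as found, up to 0.040 at its stop; it slides along the vise's -x with about 7 N of steady friction and stays where it is left. While the pawl sits in the rack it cannot open. A sprung cork pad on the jaw presses the moulding against the fixed jaw with about 3 N; it springs out 3 mm when the jaw goes back.
- lever (a joint): Angle of the red thumb lever carried by the sliding jaw, rad: 0 up (pawl in the rack), 0.22 right down on its stop (pawl nose lifted clear; it clears from about 0.17). A spring brings it back up: about 2 N on the press pad to start it, 5 N at the stop. When it comes up the pawl drops into the nearest of the 6 mm teeth and keeps the jaw from opening further.
- press_pad (a point): Centre of the top of the ribbed red press pad (40 mm along x, 44 mm wide) on the thumb lever; moves with lever and jaw. With the jaw shut it is at x = -101, y = 0, z = 67 mm in the vise's frame with the lever up; fully pressed it is 12 mm lower, 8 mm further to -x and level. It has no lip: only friction under a press of some 15 to 25 N carries the jaw along; over 40 N would bend it.
- moulding: Gilded wooden moulding offcut, a bar 160 x 38 x 18 mm, 70 to 140 g, standing on its 18 mm edge between the vise's jaws, 22 mm of it above them. Its long side is its own y (along the vise's y), its own x points up (38 mm), its own z (18 mm) points to the vise's -x. Origin at the middle of the face against the fixed jaw.
- moulding_mid (a point): The middle of the moulding (half way through 160, 38 and 18 mm). In the vise it is 37 mm to +x of the vise's origin and 49 mm above the bench, up to 15 mm off along y; the moulding's top edge is 19 mm above it.
- board: Plywood drying board fixed on the bench, 150 x 210 x 10 mm, origin under its centre. Two felt-topped bearers, 16 mm wide, run along its x at y = -55 and +55 mm; their tops are at z = 22 mm. A moulding lies across both, along the board's y. The free side is the board's -x half; the other piece stands near x = +45 mm.
- piece: A like moulding, 160 x 38 x 18 mm, already set to dry on its 18 mm edge across both bearers on the board's +x side, long side along the board's y. To be left where it is.
- piece_mid (a point): The middle of that other piece: about 45 mm to +x of the board's centre and 41 mm above the bench.
- spatula: Bystander: palette spatula, wooden handle, 33x200x16 mm, loose on the bench; origin under its middle. Leave it alone.
- offcut: Bystander: dark wood offcut, 40x60x18 mm, loose on the bench; origin under its middle. Leave it alone.
- pot_blue: Bystander: blue pigment pot, 63x63x72 mm, loose on the bench; origin under its middle. Leave it alone.

How it is judged:
By the outcome, as a careful person would: the job done as asked, in the order asked, and still so for the second after the job is handed in, with the robot touching nothing.
It also fails if it takes over 58 s, if anything falls off the work surface, if the arm or the gripper's body presses on something with over 40 N, if the wrist force passes 120 N, or if a joint passes its speed limit or range.

### The arm

A 6-joint arm with a two-finger parallel gripper is mounted at the origin on a cart in front of the work surface, level with it; the furniture and walls round the work are solid. World frame = base frame: x ahead of the robot, y to its left, z up, the work surface at z = 0. Lengths are in m, angles in rad, forces in N, time in s.
With the tool pointing down it reaches from about 0.275 to 0.875 m from the base axis. Payload 12.5 kg.
Tool frame: the origin (TCP) lies at the very end of the fingers, on their centre line; the grasp point (between the pads) lies 19 mm behind it; z points along the fingers, y is the line along which they close (so a half turn about z gives the same grasp; the last joint's range is limited). The gripper opens to 85 mm and grips with 20 to 120 N. Pads are 22 mm wide; open, the fingers measure 114 mm over their backs; the gripper's body (76 mm by 85 mm) begins 54 mm behind the grasp point. The pads swing forward as they close: fully open they stand 13 mm farther back than shut.
Start: joints at [-0.085, 0.351, 1.652, -0, 1.139, -0.085], TCP at [0.55, 0, 0.231] pointing down, gripper open.
Joint ranges: [-2.75, 2.75], [-0.79, 2.1], [0.01, 2.65], [-1.57, 4.71], [0.07, 3.14], [-2.87, 2.87]. Speed limits (rad/s): [2.22, 2.22, 2.79, 3.14, 3.14, 3.14].

### API

Orientations are given as a 3x3 rotation matrix whose columns are the frame's x, y, z axes.
In Python, from bench import manip gives the robot as it stands. Calls block until the motion is done:
- manip.move_ptp(position, orientation): joint-space move of the TCP to a pose.
- manip.move_l(position, attitude=None, max_speed=0.15): straight line of the TCP; attitude=None keeps the orientation; max_speed is the mean speed in m/s.
- manip.move_j(angles): joint-space move.
- manip.set_gripper(opening, effort=None): opening from 0.0 (shut) to 1.0 (fully open); effort is the grip in N (None keeps the last); returns when the fingers have stopped.
- manip.dwell(seconds).
- manip.inverse_kinematics(position, orientation): joint angles nearest the present ones, or None.
- manip.grab_frame(name): name is "scene" or "side" or "wrist"; returns (picture, depth): 400x640x3 uint8, red, green, blue; 400x640 float32, m along the optical axis (not along the pixel's ray), 0 where there is no reading.
- manip.get_calibration(name): a dict with "camera_matrix" (3x3 intrinsics, pixels), "R" (3x3) and "t" (3): a world point X has camera coordinates R X + t. Camera axes: x right, y down, z forward; pixel columns grow to the right and rows downward; lengths in m; the calibration is good to about 2 mm. A picture is of the moment at which its call begins: read the wrist's pose just before it. get_calibration takes no time and is no camera call; for the wrist camera it gives the pose at the moment of the call.
A pose or a line that the arm cannot do raises manip.Unreachable and nothing moves.
- manip.sign_off(): hands the job in; it is judged then, once.
Trained networks look in the newest picture that a camera, given by its name, has taken for a name from the list of things; names that differ only in an ending like _2 or _b are one class to them, and where a whole thing is asked for, a point or a joint stands for the part that bears it (a point fixed in the world has none). Each returns a list of dicts, best first, with "confidence" (0 to 1); they miss things now and then, are a little off and sometimes report something else, mostly with a low value. They report only what shows in the picture. A call takes as long as a camera call.
- manip.look_for(camera, name): "at" ([x, y, z] in m, in world coordinates, good to about 4 mm: the middle of the surface that is visible of it).
Readings, each from a call of its own:
- manip.current_time(): time.
- manip.current_qpos(): joint angles.
- manip.current_joint_vel(): joint speeds.
- manip.current_joint_torque(): joint torques, N m.
- manip.current_ee_pos(): TCP position.
- manip.current_tcp_rot(): TCP orientation.
- manip.current_force(): force on the tool from outside, world axes, zero at the start.
- manip.current_ft_torque(): the same for the moment, N m.
- manip.current_grip_width(): opening from 0.0 (shut) to 1.0 (fully open).
- manip.current_grip_force(): force on a finger pad.
Only numpy, scipy, OpenCV 4.12 (cv2) and the standard library are available. Lean on these libraries where they do the work, as an engineer would, in place of code of your own. Each camera call takes 0.05 s, during which the arm holds its last target. There are 200 camera calls.

## Working session

There is one attempt and no reset: what is moved stays moved. The work goes in short steps, each a Python script; the robot and the scene stay as the last script left them, time stands still between calls to the robot, and variables do not carry over. Pictures are saved under pics/ and viewed, at most 10 in all, crops included, and the job is handed in when it is done.

```bash
mkdir -p pics; python3 - <<'E'
from bench import manip
import cv2,numpy as np
for c in ("scene","side"):
    p,d=manip.grab_frame(c); cv2.imwrite(f"pics/{c}0.png",p[:,:,::-1]); np.savez(f"{c}0.npz",p=p,d=d,**manip.get_calibration(c))
    for n in ("vise","press_pad","moulding","board","piece","spatula","offcut","pot_blue"):
        print(c,n,[(np.round(r["at"],3).tolist(),round(r["confidence"],2)) for r in manip.look_for(c,n)[:2]])
print(manip.current_time())
E
```

```text
scene vise [([0.521, 0.179, 0.029], 0.68)]
scene press_pad [([0.501, 0.187, 0.066], 0.84)]
scene moulding [([0.638, 0.2, 0.058], 0.84)]
scene board [([0.579, -0.184, 0.015], 0.81), ([0.704, -0.372, 0.022], 0.29)]
scene piece [([0.638, -0.173, 0.05], 0.71), ([0.504, 0.188, 0.066], 0.27)]
scene spatula [([0.589, -0.434, 0.007], 0.87)]
scene offcut [([0.701, -0.369, 0.022], 0.96)]
scene pot_blue [([0.735, -0.126, 0.066], 0.72), ([0.638, 0.201, 0.056], 0.65)]
side vise [([0.53, 0.215, 0.031], 0.75)]
side press_pad [([0.507, 0.193, 0.064], 0.57)]
side moulding [([0.626, 0.229, 0.057], 0.68)]
side board [([0.58, -0.15, 0.007], 0.65)]
side piece [([0.641, -0.149, 0.046], 0.96)]
side spatula [([0.583, -0.408, 0.01], 0.66)]
side offcut []
side pot_blue [([0.743, -0.097, 0.054], 0.91)]
0.9
```

View pics/scene0.png

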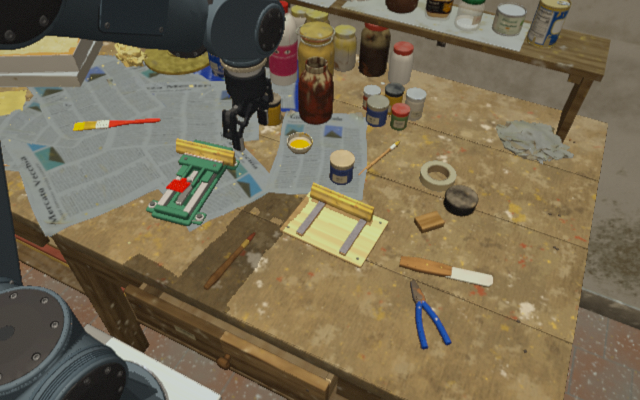

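View pics/side0.png

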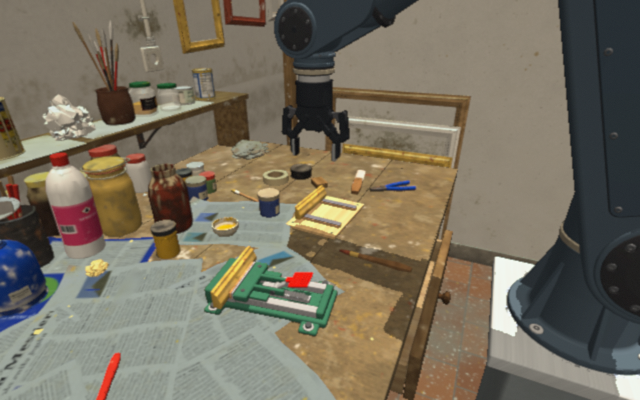

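The scene view shows the vise with its red pad at (178,185) and the moulding at (207,152). The board is at (335,228), with the piece along its far edge at (342,202). This agrees with the detections. Next I'll take wrist views for accurate poses.

```bash
cat > h.py <<'E'
from bench import manip
import cv2,numpy as np
def rot(a): # tool down, tool x at yaw a
    c,s=np.cos(a),np.sin(a); return np.array([[c,s,0],[s,-c,0],[0,0,-1.]])
def cloud(c):
    k=manip.get_calibration(c); p,d=manip.grab_frame(c)
    K,R,t=map(np.array,(k["camera_matrix"],k["R"],k["t"]))
    v,u=np.mgrid[:400,:640]
    X=np.stack([(u-K[0,2])/K[0,0]*d,(v-K[1,2])/K[1,1]*d,d],-1)
    W=(X-t.ravel())@R; W[d==0]=np.nan
    return p,W
def rect(P):
    (c,s,a)=cv2.minAreaRect((P[:,:2]*1000).astype(np.float32)); return np.round(c,1),np.round(s,1),round(a,1)
E
python3 - <<'E'
from h import *
print(manip.current_tcp_rot().round(2).tolist())
for n,x,y in (("board",.54,-.17),("vise",.54,.2)):
    manip.move_ptp([x,y,.33],rot(0.0))
    p,W=cloud("wrist"); cv2.imwrite(f"pics/w_{n}.png",p[:,:,::-1]); np.savez(f"w_{n}.npz",p=p,W=W)
    for q in (("board","piece") if n=="board" else ("vise","press_pad","moulding")):
        print(q,[(np.round(r["at"],3).tolist(),round(r["confidence"],2)) for r in manip.look_for("wrist",q)[:2]])
print(manip.current_time(),manip.current_qpos())
E
```

```text
[[-0.0, 1.0, 0.0], [1.0, 0.0, -0.0], [-0.0, 0.0, -1.0]]
board [([0.635, 0.157, 0.06], 0.69), ([0.596, -0.173, 0.009], 0.66)]
piece [([0.641, -0.169, 0.054], 0.96)]
vise [([0.567, 0.196, 0.045], 0.83)]
press_pad [([0.506, 0.188, 0.063], 0.78), ([0.595, -0.138, 0.01], 0.39)]
moulding [([0.631, 0.207, 0.064], 0.63), ([0.643, -0.127, 0.05], 0.57)]
3.7917 [ 2.72347088e-01  3.19059604e-01  1.45084533e+00 -6.02027558e-05
  1.37167027e+00  1.84443089e+00]
```

View pics/w_board.png

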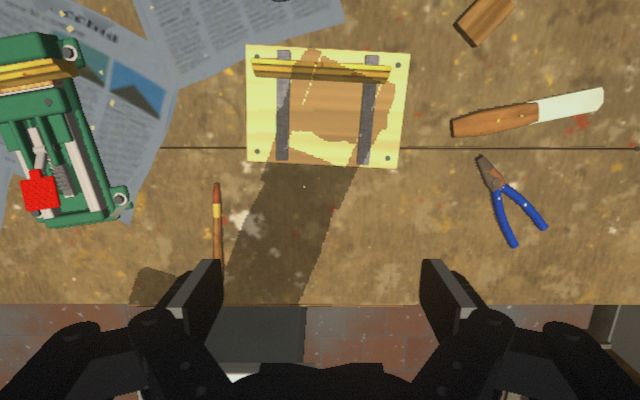

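View pics/w_vise.png

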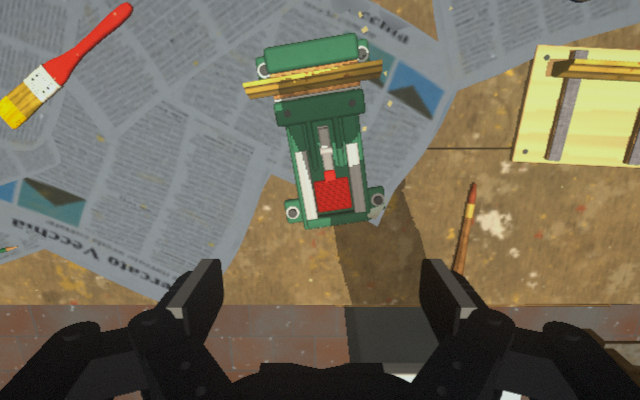

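The board view shows felt bearers at columns 283 and 367, with the piece spanning (252..390, 70). The left half of the board, nearer the robot, is free. The vise view shows the red pad at (332,195), the moulding from (245,90) to (382,70), and the jaws on either side of it. Now I'll fit poses from the depth.

```bash
python3 - <<'E'
from h import *
from scipy import ndimage
def big(m):
    l,n=ndimage.label(m); return l==1+np.argmax(ndimage.sum(m,l,range(1,n+1)))
D=np.load("w_vise.npz");p,W=D["p"].astype(int),D["W"]; z=W[...,2]
def rep(n,m,Wm):
    m=big(m); P=Wm[m]; print(n,m.sum(),rect(P),"z",np.percentile(P[:,2],[2,50,98]).round(4))
roi=(W[...,1]>.07)&(W[...,1]<.33)&(W[...,0]>.4)&(W[...,0]<.75)
rep("mould top>62",roi&(z>.062)&(W[...,0]>.58),W)
rep("mould top>50",roi&(z>.051)&(W[...,0]>.58),W)
rep("jaw/fixed 42-48",roi&(z>.042)&(z<.049)&(W[...,0]>.65),W)
rep("sliding jaw",roi&(z>.042)&(z<.049)&(W[...,0]<.63),W)
red=roi&(p[...,0]>130)&(p[...,1]<60)&(p[...,2]<60)
rep("pad",red&(z>.06),W)
green=roi&(z>.004)&(z<.08); rep("vise all",green,W)
D=np.load("w_board.npz");p,W=D["p"].astype(int),D["W"]; z=W[...,2]
roi=(W[...,1]<-.03)&(W[...,1]>-.33)&(W[...,0]>.45)&(W[...,0]<.69)
rep("piece>.052",roi&(z>.052),W); rep("piece>.03",roi&(z>.032),W)
rep("board",roi&(z>.005)&(z<.07),W)
g=roi&(z>.018)&(z<.028)
l,n=ndimage.label(g)
for i in range(1,n+1):
    if (l==i).sum()>200: P=W[l==i]; print("felt",(l==i).sum(),rect(P),np.median(P[:,2]).round(4))
E
```

```text
mould top>62 1281 (array([636. , 209.2]), array([ 11.6, 159.6]), 9.0) z [0.0622 0.0676 0.0701]
mould top>50 2002 (array([634. , 208.9]), array([ 15.7, 159.8]), 9.0) z [0.0516 0.0636 0.0699]
jaw/fixed 42-48 2306 (array([661.9, 210.9]), array([ 33.8, 111.8]), 7.1) z [0.043  0.0463 0.0482]
sliding jaw 3668 (array([574.3, 210.6]), array([102.7, 138. ]), 8.8) z [0.0434 0.0467 0.0486]
pad 1032 (array([497.6, 184.2]), array([41. , 42.4]), 9.1) z [0.0631 0.0677 0.0718]
vise all 23736 (array([577.5, 179.2]), array([300.6, 218.4]), 0.1) z [0.0042 0.031  0.0692]
piece>.052 40896 (array([ 543.8, -170. ]), array([149.2,  32.7]), 90.0) z [0.3519 0.4009 0.4189]
piece>.03 40896 (array([ 543.8, -170. ]), array([149.2,  32.7]), 90.0) z [0.3519 0.4009 0.4189]
board 20013 (array([ 606.2, -153. ]), array([253.6, 166.7]), 87.2) z [0.0067 0.0109 0.0604]
felt 1041 (array([ 583.2, -118.5]), array([ 16.4, 104.8]), 87.1) 0.0226
felt 1022 (array([ 578. , -228.3]), array([ 16.6, 104.1]), 87.1) 0.0226
```

```bash
python3 - <<'E'
from h import *
D=np.load("w_board.npz");W=D["W"]; z=W[...,2]
roi=(W[...,1]<-.05)&(W[...,1]>-.33)&(W[...,0]>.45)&(W[...,0]<.69)&(z<.1)
P=W[roi&(z>.054)];print("piece",rect(P),len(P)); P=W[roi&(z>.03)];print("piece",rect(P),len(P))
P=W[roi&(z>.007)&(z<.0135)];print("board",rect(P),len(P))
# press
a=np.deg2rad(9.0); ex=np.array([np.cos(a),np.sin(a),0]); up=np.array([0,0,1.])
pad=np.array([.4976,.1842,.0675]); T=rot(a+np.pi/2)
manip.set_gripper(0.0)
manip.move_ptp(pad+up*.05,T); manip.move_l(pad+up*.006,max_speed=.08)
manip.dwell(.2); f0=np.array(manip.current_force()); print("bias",f0.round(2))
F=lambda:np.array(manip.current_force())-f0
p=pad.copy()
for i in range(11):
    s=i/9
    p=pad+up*.002-s*(ex*.008+up*.012); manip.move_l(p,max_speed=.05)
    f=F(); print(round((p[2])*1000,1),f.round(1), manip.current_time())
    if f[2]>14: break
np.save("st.npy",np.r_[p,f0]); print(manip.current_ee_pos())
E
```

```text
piece (array([ 645.4, -169.1]), array([159.8,  11.9]), 87.1) 1287
piece (array([ 642.1, -168.9]), array([159.9,  18.5]), 87.1) 2480
board (array([ 589.8, -166.4]), array([199.9, 232.4]), 0.1) 14242
bias [0.4  0.57 0.48]
69.5 [ 1.1 -0.5 -1. ] 7.2417
68.2 [-0.3 -0.8  0.5] 7.4917
66.8 [ 0.  -0.6  1.3] 7.7417
65.5 [-0.2 -0.3  1.4] 7.9917
64.2 [0.6 0.2 0.9] 8.2417
62.8 [ 1.  -0.5  1.2] 8.4917
61.5 [-0.2  0.3  1.4] 8.7417
60.2 [ 0.2 -0.   2.4] 8.9917
58.8 [ 1.1 -0.6  1.4] 9.2417
57.5 [ 1.3 -1.   1.2] 9.4917
56.2 [ 0.7 -0.3  2.2] 9.7417
[0.48878784 0.18280733 0.05613164]
```

```bash
python3 - <<'E'
from h import *
st=np.load("st.npy");p,f0=st[:3],st[3:]
a=np.deg2rad(9.0); ex=np.array([np.cos(a),np.sin(a),0]); up=np.array([0,0,1.])
def F():
    return np.mean([manip.current_force() for _ in range(4)],0)-f0
for i in range(22):
    f=F()
    if f[2]>19: break
    p=p-up*(.0007 if f[2]<8 else .0004); manip.move_l(p,max_speed=.03)
    manip.dwell(.05)
    print(round(p[2]*1000,2),f.round(1))
print(F().round(1),manip.current_ee_pos(),manip.current_time())
np.save("st.npy",np.r_[p,f0])
E
```

```text
55.47 [ 0.7 -0.3  2.2]
54.77 [-2.1 -1.   3.5]
54.07 [-4.4 -1.2  6.1]
53.67 [-6.7 -1.9 12.5]
53.27 [-7.8 -1.7 15.3]
[-8.3 -2.8 20.1] [0.48821282 0.18272337 0.05409939] 11.2417
```

```bash
python3 - <<'E'
from h import *
st=np.load("st.npy");p,f0=st[:3],st[3:]
a=np.deg2rad(9.0); ex=np.array([np.cos(a),np.sin(a),0]); up=np.array([0,0,1.])
def F():
    return np.mean([manip.current_force() for _ in range(4)],0)-f0
trav=0
while trav<.034:
    f=F()
    if f[2]>33: print("high",f); break
    dz=np.clip((f[2]-21)*.00006,-.0005,.0005)
    p=p-ex*.002+up*dz; trav+=.002
    manip.move_l(p,max_speed=.04)
    print(round(trav*1000),round(p[2]*1000,2),f.round(1),"along",round(f@ex,1))
manip.dwell(.2);print(F().round(1),manip.current_ee_pos(),manip.current_time())
np.save("st.npy",np.r_[p,f0])
p,W=cloud("side"); cv2.imwrite("pics/side1.png",p[:,:,::-1])
print(manip.look_for("side","press_pad")[:1])
E
```

```text
2 53.22 [-8.3 -2.8 20.1] along -8.7
4 52.82 [-0.8 -2.3 14.3] along -1.2
6 52.39 [ 1.9 -1.2 13.8] along 1.7
8 52.08 [ 3.1 -2.  15.8] along 2.8
10 51.78 [ 4.7 -1.7 16. ] along 4.3
12 51.62 [ 5.2 -0.9 18.3] along 5.0
14 51.56 [ 5.4 -1.8 20. ] along 5.1
16 51.44 [ 5.2 -2.5 19. ] along 4.7
18 51.41 [ 5.5 -2.6 20.6] along 5.0
20 51.38 [ 5.3 -1.8 20.4] along 4.9
22 51.39 [ 5.3 -2.  21.2] along 4.9
24 51.39 [ 5.6 -1.7 21.1] along 5.3
26 51.42 [ 6.2 -2.1 21.5] along 5.8
28 51.39 [ 5.3 -1.4 20.5] along 5.0
30 51.4 [ 5.7 -1.5 21.2] along 5.4
32 51.4 [ 5.7 -2.1 21.1] along 5.3
34 51.39 [ 5.4 -1.6 20.8] along 5.1
[ 5.1 -1.7 21. ] [0.45898328 0.17821033 0.05374241] 15.6917
[{'at': [0.4777, 0.1896, 0.0552], 'confidence': 0.93}]
```

View pics/side1.png

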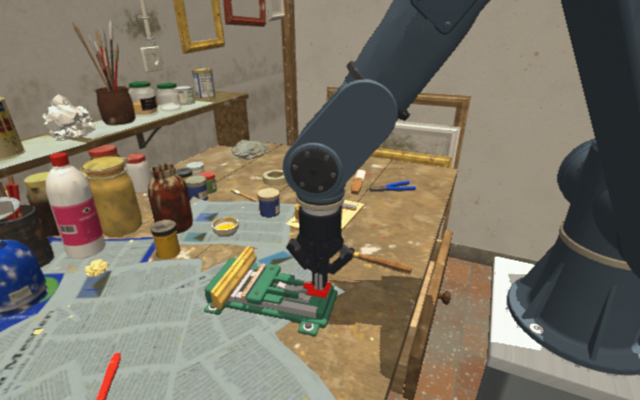

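The side view shows the sliding jaw back from the moulding: there is a clear gap at (245,280), the pad is under the tool at (318,288), and the moulding is still standing against the fixed jaw. I'll lift off and measure the opening.

```bash
python3 - <<'E'
from h import *
from scipy import ndimage
def big(m):
    l,n=ndimage.label(m); return l==1+np.argmax(ndimage.sum(m,l,range(1,n+1)))
st=np.load("st.npy");p=st[:3]; a=np.deg2rad(9.0); ex=np.array([np.cos(a),np.sin(a),0])
manip.move_l(p+[0,0,.02],max_speed=.06); manip.move_l(p+[0,0,.12],max_speed=.2)
manip.set_gripper(.6)
manip.move_ptp([.54,.2,.33],rot(a+np.pi/2))
im,W=cloud("wrist"); cv2.imwrite("pics/w_vise2.png",im[:,:,::-1]); q=im.astype(int)
z=W[...,2]; org=np.array([.5974,.2]); R=np.array([[ex[0],ex[1]],[-ex[1],ex[0]]])
roi=(W[...,1]>.07)&(W[...,1]<.33)&(W[...,0]>.4)&(W[...,0]<.75)&(z<.1)
for n,m in (("pad",roi&(q[...,0]>130)&(q[...,1]<60)&(q[...,2]<60)&(z>.06)),("mould>62",roi&(z>.062)&(W[...,0]>.58)),("mould>50",roi&(z>.051)&(W[...,0]>.58)),("slidingjaw",roi&(z>.042)&(z<.049)&(W[...,0]<.61))):
    P=W[big(m)]; V=(P[:,:2]-org)@R.T*1000
    print(n,len(P),rect(P),"z",np.percentile(P[:,2],[2,50,98]).round(4),"vise x,y",np.percentile(V,[1,99],axis=0).round(1).tolist())
print(manip.current_time())
E
```

```text
pad 1201 (array([472.6, 180.4]), array([49. , 42.9]), 10.0) z [0.0618 0.0673 0.0717] vise x,y [[-150.2, -20.5], [-103.7, 21.3]]
mould>62 1152 (array([635.9, 208.3]), array([ 11.9, 159.1]), 9.1) z [0.0622 0.0673 0.0699] vise x,y [[34.5, -75.6], [44.9, 80.6]]
mould>50 1949 (array([633.7, 207.9]), array([ 16.6, 159.3]), 8.8) z [0.0516 0.0631 0.0696] vise x,y [[30.0, -75.6], [44.7, 80.6]]
slidingjaw 2593 (array([541. , 191.8]), array([ 91.4, 110.1]), 9.0) z [0.0432 0.0467 0.0486] vise x,y [[-99.8, -52.6], [-11.8, 54.5]]
18.2667
```

View pics/w_vise2.png

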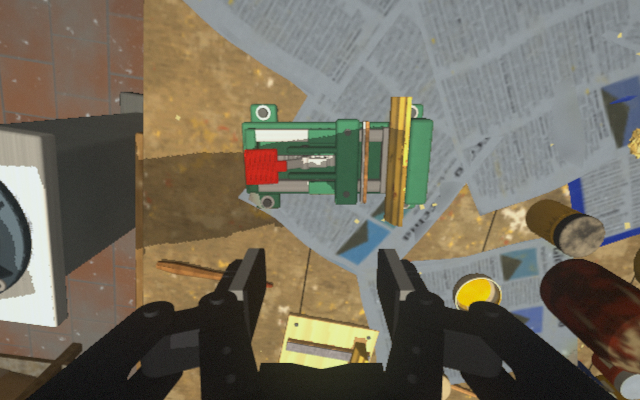

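```bash
python3 - <<'E'
from h import *
D=np.load("w_vise.npz");W=D["W"];q=D["p"].astype(int);z=W[...,2];a=np.deg2rad(9)
ex=np.array([np.cos(a),np.sin(a)]);V=(W[...,:2]-[.5974,.2])@np.array([[ex[0],-ex[1]],[ex[1],ex[0]]])*1000
s=(abs(V[...,1])<50)&(V[...,0]>-80)&(V[...,0]<60)&(z<.1)
h=lambda V,z,s:print([(int(x),round(float(np.median(z[s&(abs(V[...,0]-x)<1)])*1000))) for x in range(-78,60,3)])
h(V,z,s)
im,W=cloud("wrist");z=W[...,2];V=(W[...,:2]-[.5974,.2])@np.array([[ex[0],-ex[1]],[ex[1],ex[0]]])*1000
s=(abs(V[...,1])<50)&(V[...,0]>-80)&(V[...,0]<60)&(z<.1);h(V,z,s)
E
```

```text
[(-78, 30), (-75, 29), (-72, 30), (-69, 30), (-66, 30), (-63, 30), (-60, 30), (-57, 30), (-54, 30), (-51, 31), (-48, 31), (-45, 38), (-42, 39), (-39, 38), (-36, 38), (-33, 38), (-30, 39), (-27, 38), (-24, 38), (-21, 37), (-18, 38), (-15, 37), (-12, 44), (-9, 47), (-6, 47), (-3, 47), (0, 47), (3, 47), (6, 47), (9, 47), (12, 47), (15, 47), (18, 44), (21, 47), (24, 47), (27, 45), (30, 50), (33, 59), (36, 62), (39, 65), (42, 69), (45, 69), (48, 46), (51, 46), (54, 45), (57, 47)]
  return _methods._mean(a, axis=axis, dtype=dtype,
  ret = ret.dtype.type(ret / rcount)
Traceback (most recent call last):
ValueError: cannot convert float NaN to integer
```

```bash
python3 - <<'E' 2>/dev/null
from h import *
a=np.deg2rad(9)
ex=np.array([np.cos(a),np.sin(a)])
im,W=cloud("wrist");z=W[...,2];V=(W[...,:2]-[.5974,.2])@np.array([[ex[0],-ex[1]],[ex[1],ex[0]]])*1000
s=(abs(V[...,1])<50)&(z<.1)
print([(int(x),round(float(np.nanmedian(z[s&(abs(V[...,0]-x)<1)])*1000)) if (s&(abs(V[...,0]-x)<1)).any() else 0) for x in range(-78,30,3)])
g=s&(V[...,0]>20)&(V[...,0]<50)
for lo in np.arange(24,50,1.): 
    m=g&(abs(V[...,0]-lo)<.5); print(lo,m.sum(),np.percentile(z[m]*1000,[10,50,90]).round(1) if m.any() else "")
E
```

```text
[(-78, 31), (-75, 39), (-72, 39), (-69, 38), (-66, 39), (-63, 39), (-60, 39), (-57, 38), (-54, 38), (-51, 37), (-48, 38), (-45, 37), (-42, 38), (-39, 46), (-36, 47), (-33, 47), (-30, 47), (-27, 47), (-24, 47), (-21, 47), (-18, 47), (-15, 47), (-12, 45), (-9, 30), (-6, 46), (-3, 47), (0, 47), (3, 30), (6, 15), (9, 15), (12, 15), (15, 15), (18, 15), (21, 26), (24, 31), (27, 40)]
24.0 53 [29.5 30.5 31.4]
25.0 56 [23.8 30.2 31.5]
26.0 72 [29.  30.7 38.6]
27.0 195 [30.4 40.4 45.4]
28.0 105 [30.8 46.4 47.9]
29.0 89 [46.4 48.5 50.1]
30.0 92 [48.6 50.5 52.3]
31.0 101 [51.2 53.1 55.1]
32.0 121 [54.4 57.  59.2]
33.0 91 [58.  60.1 61.6]
34.0 74 [60.  61.1 62.1]
35.0 81 [60.6 61.9 63. ]
36.0 66 [61.4 62.2 63.3]
37.0 75 [61.9 63.  63.9]
38.0 94 [62.5 63.9 65.8]
39.0 101 [64.3 66.1 67.8]
40.0 86 [66.4 68.2 69.3]
41.0 67 [67.5 68.6 69.4]
42.0 65 [67.5 68.6 69.7]
43.0 69 [67.4 68.7 69.5]
44.0 67 [67.6 68.6 69.5]
45.0 25 [67.  68.1 69.2]
46.0 0 
47.0 0 
48.0 0 
49.0 0
```

The jaw edge moved from x≈-13 to -40 mm, so the opening is about 27 mm, and the moulding is undisturbed. I'll grasp it now, low down where the profile is steepest.

```bash
python3 - <<'E'
from h import *
a=np.deg2rad(9.0); ex=np.array([np.cos(a),np.sin(a),0]);ey=np.array([-ex[1],ex[0],0])
g=np.array([.5974,.2,0])+ex*.0372+ey*.0025
T=rot(a+np.pi/2)
manip.set_gripper(.55,40)
manip.move_ptp(g+[0,0,.12],T); manip.move_l(g+[0,0,.0475],max_speed=.08)
f0=np.array(manip.current_force())
manip.set_gripper(0.0,40); manip.dwell(.2)
print("w",manip.current_grip_width(),manip.current_grip_force(),(manip.current_force()-f0).round(1),f0.round(1),manip.current_ee_pos())
p,W=cloud("side"); cv2.imwrite("pics/side2.png",p[80:340,100:500,::-1].repeat(2,0).repeat(2,1)[:,:800])
manip.move_l(g+[0,0,.0525],max_speed=.03);manip.dwell(.2)
print("w",manip.current_grip_width(),manip.current_grip_force(),(manip.current_force()-f0).round(1),manip.current_time())
E
```

```text
w 0.16566342841791548 36.91366975195706 [-0.3 -0.1  6.2] [-0.1 -0.1 -0.1] [0.63415926 0.20834362 0.04816368]
w 0.16364949393264794 35.99720261525363 [ 0.5  0.2 -1.9] 21.725
```

View pics/side2.png

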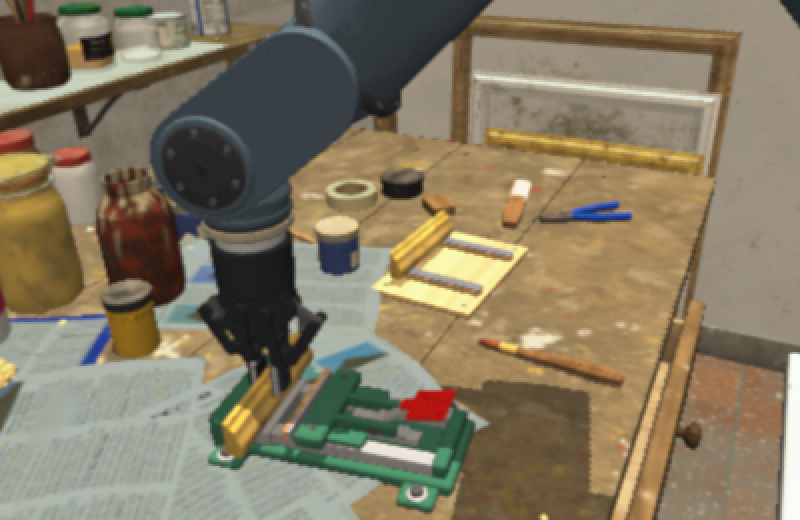

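The picture shows the fingers on either side of the moulding at its middle (265,385), clear of the sliding jaw, with nothing else disturbed. The lift reads about 1–2 N of weight, so it is held. Next I'll lift it, carry it over, and check how it hangs.

```bash
python3 - <<'E'
from h import *
from scipy import ndimage
a=np.deg2rad(9.0); p=np.array(manip.current_ee_pos())
manip.move_l(p+[0,0,.12],max_speed=.08)
b=np.deg2rad(-2.9); T=rot(b+np.pi/2)
manip.move_ptp([.56,-.172,.16],T); manip.dwell(.2)
print("w",manip.current_grip_width(),manip.current_grip_force(),manip.current_ee_pos(),manip.current_time())
t=np.array(manip.current_ee_pos())
for c in ("side","scene"):
    im,W=cloud(c); cv2.imwrite(f"pics/{c}3.png",im[:,:,::-1]); np.savez(f"{c}3.npz",p=im,W=W)
    q=im.astype(int); V=W-t; by=V[...,0]*-np.sin(b)+V[...,1]*np.cos(b); bx=V[...,0]*np.cos(b)+V[...,1]*np.sin(b)
    m=(abs(bx)<.03)&(abs(by)<.1)&(W[...,2]>.125)&(W[...,2]<.21)&(q[...,0]-q[...,2]>50)
    P=np.c_[bx[m],by[m],V[...,2][m]]*1000
    print(c,len(P),np.percentile(P,[1,50,99],axis=0).round(1).tolist())
    for lo in range(-90,90,15):
        k=(P[:,1]>=lo)&(P[:,1]<lo+15)
        if k.sum()>5: print(lo,k.sum(),"x",np.percentile(P[k,0],[3,97]).round(1),"z",np.percentile(P[k,2],[3,97]).round(1))
E
```

```text
w 0.16599954952279605 35.99343022797257 [ 0.56032637 -0.17124231  0.15995862] 25.0167
side 418 [[-19.6, -76.4, -16.9], [-7.0, 37.2, 2.5], [6.2, 81.8, 20.8]]
-90 7 x [-11.4  -3.2] z [-15.   11.6]
-75 29 x [-11.8  -2.4] z [-16.3  14.3]
-60 25 x [-12.5  -4.5] z [-13.4  13.3]
-45 12 x [-12.3  -9.5] z [-15.7  -1.7]
-30 10 x [-12.5  -9.8] z [-16.5  -4.4]
-15 22 x [-22.3   6. ] z [-14.1  31.8]
0 39 x [-11.9  14.4] z [-15.1  19.9]
15 42 x [-12.   2.] z [-13.6  19. ]
30 45 x [-12.    4.3] z [-14.2  19.7]
45 51 x [-12.5   3.8] z [-14.6  19.8]
60 47 x [-11.8   2.9] z [-13.5  20.1]
75 89 x [-11.2   5.7] z [-16.9  17.6]
scene 1035 [[-10.6, -79.7, -16.3], [-4.3, -20.6, 4.6], [8.4, 78.8, 21.9]]
-90 68 x [-9.3  8.1] z [-15.5  19.8]
-75 123 x [-9.2  7.8] z [-14.1  20.3]
-60 123 x [-9.4  6.5] z [-13.9  21. ]
-45 123 x [-9.3  6.8] z [-13.   19.8]
-30 129 x [-9.9  7.5] z [-14.4  21.3]
-15 65 x [-10.4   7.9] z [-14.8  22.2]
0 22 x [-10.9  -6.6] z [-16.4  -0.1]
15 65 x [-9.8 -3.1] z [-14.5   9.6]
30 72 x [-10.6  -1.8] z [-11.9  12.9]
45 97 x [-9.3  4.3] z [-10.3  19.7]
60 110 x [-9.5  6.8] z [-11.4  20.9]
75 38 x [-9.4  6.9] z [-11.2  19.8]
```

View pics/side3.png

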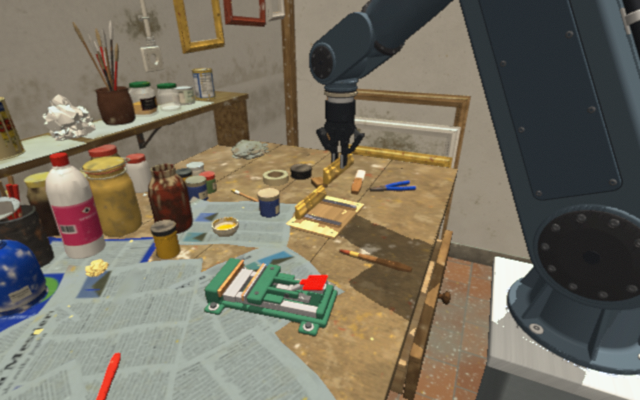

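The moulding hangs level over the free half of the board, and the vise is empty with its jaw open at (270,280). I'll lower it until it makes contact.

```bash
python3 - <<'E'
from h import *
b=np.deg2rad(-2.9); x,y=.5605,-.1722
manip.move_l([x,y,.06],max_speed=.08); manip.move_l([x,y,.0445],max_speed=.03); manip.dwell(.2)
F=lambda:np.mean([manip.current_force() for _ in range(4)],0)
f0=F(); z=.0445
while z>.036:
    f=F()-f0
    if f[2]>3.5: break
    z-=.0005; manip.move_l([x,y,z],max_speed=.02); manip.dwell(.05)
print("z",z,f.round(1),manip.current_ee_pos(),manip.current_time())
E
```

```text
z 0.039999999999999994 [-1.1 -0.   4. ] [ 0.56060221 -0.17221347  0.04015518] 30.0833
```

```bash
python3 - <<'E'
from h import *
b=np.deg2rad(-2.9); x,y=.5605,-.1722
manip.set_gripper(.23,20); manip.set_gripper(.5); manip.dwell(.1)
manip.move_l([x,y,.10],max_speed=.06); 
manip.move_ptp([.50,-.172,.33],rot(0.0)); manip.dwell(.2)
im,W=cloud("wrist"); cv2.imwrite("pics/w_end.png",im[:,:,::-1]); z=W[...,2]
roi=(W[...,1]<-.05)&(W[...,1]>-.33)&(W[...,0]>.49)&(z<.1)
for n,s in (("new",(W[...,0]<.605)),("piece",(W[...,0]>.605)&(W[...,0]<.68))):
    P=W[roi&s&(z>.03)]; Q=W[roi&s&(z>.054)]; print(n,rect(P),rect(Q),"z",np.percentile(P[:,2],[2,50,98]).round(4))
print(manip.current_time())
E
```

```text
new (array([ 559.4, -171.8]), array([159.8,  18.4]), 87.1) (array([ 562.6, -172. ]), array([159.5,  11.9]), 87.1) z [0.037  0.0547 0.0617]
piece (array([ 642.1, -168.7]), array([160. ,  18.8]), 87.0) (array([ 645.4, -169.2]), array([159.5,  12.2]), 87.0) z [0.0329 0.0539 0.0617]
33.4917
```

View pics/w_end.png

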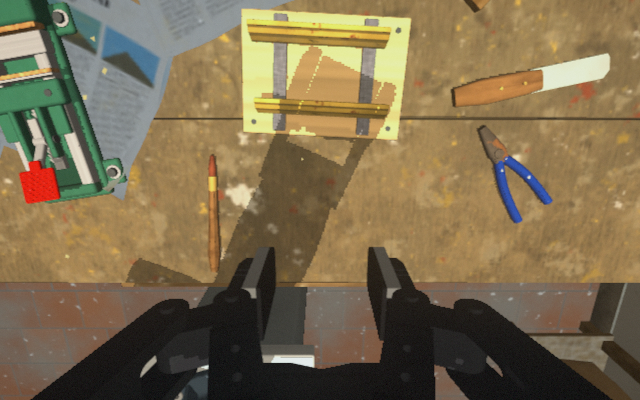

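The picture shows the moulding upright across both bearers, from (255,105) to (390,108). It is parallel to the piece at row 32, which hasn't moved. Handing in.

```bash
python3 -c "
from bench import manip
print(manip.sign_off())"
```

```text
the job is handed in; nothing more can be done
None
```

I opened the vise jaw by about 27 mm with the lever held down at up to about 21 N. The moulding now stands same edge up across both felt bearers in the free half, parallel to the other piece to within 0.1°. That piece has not moved, and I handed the job in about 33.5 s into the 58 s allowed.

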